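# Cover the grids and start their drying timer with a fingertip

## Robot

A 6-joint arm with a two-finger parallel gripper is mounted at the origin on a cart in front of the work surface, level with it; the furniture and walls round the work are solid. World frame = base frame: x ahead of the robot, y to its left, z up, the work surface at z = 0. Lengths are in m, angles in rad, forces in N, time in s.
With the tool pointing down it reaches from about 0.375 to 0.9 m from the base axis. Payload 3.1 kg.
Tool frame: the origin (TCP) lies on the centre line of the jaws, within the pads' length; the fingertips stand robot.tcp_to_tips ahead of it and the grasp point (between the pads) lies 3 mm ahead of it (robot.tcp_to_tips is the distance from the TCP to the fingertips, in m); z points along the fingers, y is the line along which they close (so a half turn about z gives the same grasp; the last joint's range is limited). The gripper opens to 87 mm and grips with 3 to 60 N. Pads are 19 mm wide; open, the fingers measure 117 mm over their backs; the gripper's body (75 mm by 190 mm) begins 51 mm behind the grasp point.
Start: joints at [1.024, 0.527, 1.433, -0, 1.181, -0.178], TCP at [0.225, 0.583, 0.212] pointing down, gripper open.
Joint ranges: [-3.08, 3.08], [-0.75, 2.2], [0.22, 2.44], [-1.43, 4.57], [0, 2.65], [-2.85, 2.85]. Speed limits (rad/s): [2.79, 2.79, 3.14, 3.14, 3.14, 3.14].

## Interface

Orientations are given as a unit quaternion [x, y, z, w].
In Python, from rig import robot gives the robot as it stands. The module is installed in compiled form; this text tells all that it offers.
- The arm moves only by the shell command python3 -m jog 'ROWS' [FORCE]. ROWS is JSON, one flat list of numbers, 5 for each row, row after row: the finger opening in m, from 0 to 0.087, then the shift along the tool's x, y, z in m, then the turn about the tool's z in units of 10 degrees (1.0 is 10 degrees). In form: [claw, x, y, z, roll, claw, x, y, z, roll, ...]. A call has 1 to 20 rows; each row shifts and turns the commanded pose from where the row before left it, along the tool's axes as they then stand; what a row does not reach is not made up. A row lasts 1/8 s, in which the tool goes at most 62.5 mm and 10.7 degrees, less where a joint would pass 70% of its speed; a pose out of reach is approached as far as the arm can. A call with a gripper value outside its range is refused whole. The fingers move at their own pace and stop on an object; FORCE is the grip in N (left out, the last holds). Time passes only in rows, so rows that do not move let the fingers close. It gives the time, the measured TCP pose, the force, the opening and the grip force at its end, in the units of the state.
- robot.get_obs(): the state, without advancing time (a new reading comes with each control period).
- robot.camera(name): name is "side" or "top"; returns the picture (480x640x3 uint8, blue, green, red); there is no depth.
- robot.camera_model(name): a dict with "fx", "fy", "cx", "cy" (pixels), "R" (3x3) and "t" (3): a world point X has camera coordinates R X + t. Camera axes: x right, y down, z forward; pixel columns grow to the right and rows downward; lengths in m; the calibration is good to about 2 mm. A picture is of the moment at which its call begins. camera_model takes no time and is no camera call.
- robot.hand_in(): hands the job in; it is judged then, once.
Trained networks look in the newest picture that a camera, given by its name, has taken for a name from the list of things; names that differ only in an ending like _2 or _b are one class to them, and where a whole thing is asked for, a point or a joint stands for the part that bears it (a point fixed in the world has none). Each returns a list of dicts, best first, with "conf" (0 to 1); they miss things now and then, are a little off and sometimes report something else, mostly with a low value. They report only what shows in the picture. A call takes as long as a camera call. They do not tell look-alikes from the thing itself.
- robot.look_for(camera, label): "extent" ([centre column, centre row, width, height] in pixels, round what is visible of it).
- robot.outline_of(camera, label): "region" (480x640 bool, what is visible of it) and "extent" ([centre column, centre row, width, height] in pixels, round what is visible of it).
The state is a dict: "time": time; "q": joint angles; "joint_velocities": joint speeds; "joint_torque": joint torques, N m; "position": TCP position; "tool_rot": TCP orientation; "ft_force": force on the tool from outside, world axes, zero at the start; "moment": the same for the moment, N m; "grip_width": finger opening in m; "grip_force": force on a finger pad.
Only numpy, scipy, OpenCV 4.12 (cv2) and the standard library are available. Lean on these libraries where they do the work, as an engineer would, in place of code of your own. Each camera call takes 0.05 s, during which the arm holds its last target. There are 200 camera calls.

## Task

The copper grids in the small clear specimen box are to dry under cover: push its open lid over with the fingertips until it lies fully shut, then start the timer that stands in front of that box by pressing its green key gently down, and withdraw. Pick nothing up and do not shove the box or its timer out of place. The black knife case stays open to air: leave it, the timer in front of it and everything else on the table alone.

Things in the scene. Friction and masses are not known exactly. Their poses are not given: they have to be found in the camera images.
- specimen_box: Small clear plastic specimen box, 52 mm deep (front to hinge) x 62 mm wide, 20.5 mm high shut, about 200 g, loose on the table. Origin at the centre of its underside; z up. Its outline is turned 0.419 rad anticlockwise (seen from above) from its own x and y axes. A hinged lid stands open at its back; the front is the side away from the hinge. The front faces the robot, to within about 25 degrees either way.
- box_hinge (a point): Middle of the lid's hinge line, 14.2 mm above the table, 26 mm behind the box's centre. The horizontal direction from here to the box's origin points to the front of the box; the hinge line is level and square to it.
- lid_edge (a point): Middle of the lid's free edge, on its outer face: when shut this is the top face's front edge, 20.5 mm above the table. The lid is 52 mm long from hinge to free edge and 62 mm wide; its outer face lies 6.3 mm outside the hinge axis (above it when shut, behind it when the lid stands upright).
- specimen_box_lid (a joint): Opening angle of the specimen box's lid: 0 shut and flat, 1.57 upright, up to 2.09 leaning back. It starts between 1.65 and 2.0. The hinge is a little stiff: the lid stays where it is left and needs well under 1 N at the free edge to turn.
- drying_timer: The timer to start: flat white bench timer, 60 x 62 mm, case 15 mm high, about 120 g, loose on the table, its centre about 105 mm in front of the specimen box. Origin at the centre of its underside, z up. A grey display at the back and three keys in a row near the front; only the green one at the left (seen from the front) stands proud, the two grey ones are flush. A second timer looks just the same; it stands in front of the black case.
- drying_timer_top (a point): Centre of the top of the drying timer's green key, 21 mm above the table when up. The key is 13.6 mm across and stands 6 mm above the case; its centre lies 12 mm from the case's left side and 15 mm from its front.
- drying_timer_key (a joint): Travel of the drying timer's green key: 0 up, 0.003 m fully down; it springs back when let go. Fully down takes about 4 N.
- knife_case: Black diamond-knife case, 66 mm deep x 78 mm wide, 21 mm high shut, loose. It is left open and alone. Origin at the centre of its underside.
- knife_case_lid (a joint): Opening angle of the black case's lid: 0 shut, up to 2.09; it starts between 1.75 and 2.05 and is to stay so.
- knife_timer: The second, identical white timer, in front of the black case (about 110 mm from its centre); to be left alone. Origin at the centre of its underside.
- knife_timer_key (a joint): Travel of the second timer's green key, 0 up, 0.003 m down; not to be pressed.
- vial: Loose white-capped vial standing between the two boxes, 23 mm across and 57 mm tall. Origin at the centre of its underside.
- petri: Loose Petri dish, 65 mm across, 13 mm high, lying on the grey base plate behind on the right. Origin at the centre of its underside.
- loupe: Loose black loupe, 40 mm across, 35 mm high, behind on the left. Origin at the centre of its underside.
- tape: Loose roll of blue tape, 48 mm across, 18 mm high, at the table's left edge. Origin at the centre of its underside.
Things that resemble listed ones, but are neither listed nor needed, are in the scene too. What is shaped like the specimen_box but brown is not meant.

How it is judged:
On the way, in this order (a step that is already met when the one before it is completed fails the run):
1. the specimen box's lid is fully shut (value of joint specimen_box_lid below 0.06 rad), for 0.2 s.
2. with the lid shut, the green key of its timer is pressed down at least 2 mm of its 3 mm (value of joint drying_timer_key above 0.002 m and value of joint specimen_box_lid below 0.06 rad), for 0.05 s.
At the end, for the whole second after the job is handed in: Lid shut (under 0.06 rad), green key up again; box within 25 mm and its timer within 20 mm of their starts, at rest; black case open (over 1.6 rad), second timer's key up; case, second timer, vial, dish, loupe and tape within 12 mm of their starts (value of joint specimen_box_lid below 0.06 rad and value of joint each of drying_timer_key, knife_timer_key below 0.001 m and value of joint knife_case_lid above 1.6 rad and distance of specimen_box from where it was at the start of the episode below 0.025 m and distance of drying_timer from where it was at the start of the episode below 0.02 m and linear speed of each of specimen_box, drying_timer below 0.01 m/s and distance of each of knife_case, knife_timer, vial, petri, loupe, tape from where it was at the start of the episode below 0.012 m); the robot touches nothing.
It fails at once if the green key was pressed before the lid was shut (value of joint drying_timer_key above 0.002 m and value of joint specimen_box_lid above 0.1 rad).
It fails at once if the black case, its lid, the second timer or its key, or another bystander was disturbed (moved more than 12 mm, key pressed 1 mm, lid below 1.6 rad) (value of joint knife_timer_key above 0.001 m or value of joint knife_case_lid below 1.6 rad or distance of any of knife_case, knife_timer, vial, petri, loupe, tape from where it was at the start of the episode above 0.012 m).
It fails at once if the specimen box was lifted, tipped or shoved more than 25 mm (height (world z) of specimen_box above 0.012 m or angle between specimen_box's own z axis and vertical above 0.25 rad or distance of specimen_box from where it was at the start of the episode above 0.025 m).
It fails at once if the timer was lifted, tipped or shoved more than 20 mm (height (world z) of drying_timer above 0.012 m or angle between drying_timer's own z axis and vertical above 0.25 rad or distance of drying_timer from where it was at the start of the episode above 0.02 m).
It fails at once if the box or its timer was pressed with more than 25 N (contact force between the arm and drying_timer above 25 N or contact force between the arm and specimen_box above 25 N).
It also fails if it takes over 48 s, if anything falls off the work surface, if the arm or the gripper's body presses on something with over 40 N, if the wrist force passes 120 N, or if a joint passes its speed limit or range.

## Working session

There is one attempt and no reset: what is moved stays moved. The work goes in short steps, Python scripts to look and compute and a shell command to move; the robot and the scene stay as the last step left them, time stands still between calls to the robot, and variables do not carry over. Pictures are saved under pics/ and viewed, at most 10 in all, crops included, and the job is handed in when it is done.

```bash
mkdir -p pics; python3 - <<'E'
from rig import robot
import cv2,numpy as np
for c in("top","side"):
    im=robot.camera(c); cv2.imwrite(f"pics/{c}0.png",im)
    m=robot.camera_model(c); R=np.array(m["R"]);print(c,m["fx"],m["cx"],m["cy"],(-R.T@np.array(m["t"])).round(3),R.round(2).tolist())
    for l in("specimen_box","drying_timer","drying_timer_top","box_hinge","lid_edge","knife_case","vial"):
        print(l,[(round(d["conf"],2),np.round(d["extent"]).astype(int).tolist()) for d in robot.look_for(c,l)][:4])
o=robot.get_obs();print(o["position"],o["tool_rot"],robot.tcp_to_tips,o["time"])
E
```

```text
top 468.51419617790117 313.2185772316937 238.91519743078135 [ 0.51  -0.033  0.904] [[-0.0, -1.0, -0.03], [-0.99, 0.0, -0.11], [0.11, 0.02, -0.99]]
specimen_box [(0.91, [452, 293, 37, 40]), (0.73, [400, 256, 54, 54])]
drying_timer [(0.78, [360, 314, 45, 45]), (0.23, [406, 249, 36, 30])]
drying_timer_top [(0.67, [254, 261, 57, 67]), (0.53, [349, 314, 6, 4]), (0.34, [205, 320, 12, 8])]
box_hinge [(0.97, [399, 260, 53, 51]), (0.92, [454, 292, 43, 43])]
lid_edge [(0.84, [454, 291, 39, 39]), (0.57, [407, 250, 35, 32])]
knife_case [(0.68, [255, 262, 59, 65])]
vial [(0.67, [331, 250, 11, 13])]
side 609.7925553031995 317.94466203697795 241.67687542267848 [0.429 0.712 0.729] [[-0.98, -0.21, 0.0], [-0.15, 0.66, -0.74], [0.16, -0.72, -0.67]]
specimen_box [(0.72, [350, 197, 49, 56])]
drying_timer [(0.75, [393, 239, 43, 35]), (0.17, [351, 196, 50, 55])]
drying_timer_top [(0.36, [399, 245, 6, 4])]
box_hinge [(0.86, [350, 197, 50, 57]), (0.7, [386, 178, 36, 27])]
lid_edge [(0.93, [388, 175, 30, 20]), (0.63, [336, 188, 34, 43]), (0.62, [348, 197, 53, 56])]
knife_case [(0.81, [317, 303, 79, 92])]
vial [(0.8, [324, 240, 16, 33])]
[0.22468993 0.58320778 0.21168113] [1.82864381e-01 9.83138148e-01 2.84526605e-05 7.81799500e-06] 0.022 0.8
```

View pics/top0.png

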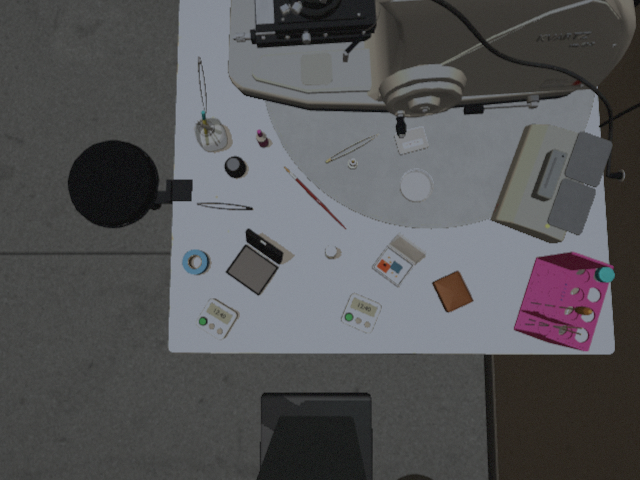

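View pics/side0.png

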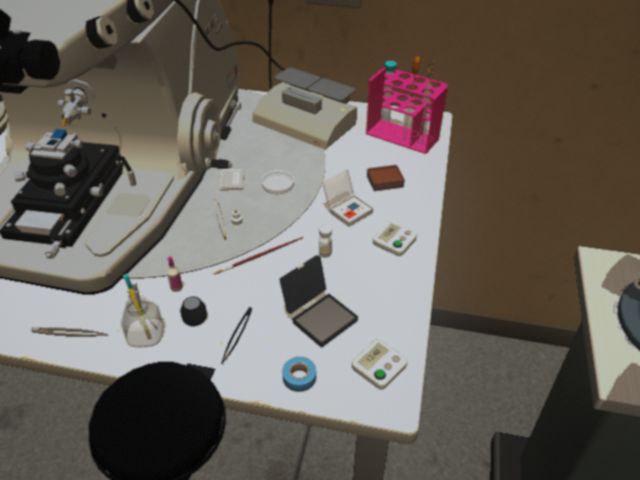

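The top picture shows candidates for the box: the open clear box (394,265), the closed brown box (452,291), which is excluded, and the black case (252,268), which must be left alone. Candidates for the timer are (361,313), in front of the clear box, and (217,319), in front of the black case. I choose the clear box and the timer at (361,313), and check them in a close crop.

```bash
python3 - <<'E'
import cv2,numpy as np
t=cv2.imread("pics/top0.png")[225:340,335:435]; s=cv2.imread("pics/side0.png")[160:260,315:425]
f=lambda im,k:cv2.resize(im,None,fx=k,fy=k,interpolation=cv2.INTER_CUBIC)
def grid(im,k,x0,y0):
    im=f(im,k)
    for v in range(0,im.shape[1]//k,10): cv2.putText(im,str(x0+v),(v*k,8),0,.3,(0,0,255)); cv2.line(im,(v*k,8),(v*k,14),(0,0,255))
    for v in range(0,im.shape[0]//k,10): cv2.putText(im,str(y0+v),(0,v*k+4),0,.3,(0,0,255))
    return im
a=grid(t,4,335,225);b=grid(s,3,315,160)
a=cv2.resize(a,None,fx=1.2,fy=1.2)if 0 else a
b=cv2.copyMakeBorder(b,0,a.shape[0]-b.shape[0],0,0,0)
cv2.imwrite("pics/crop.png",np.hstack([a,b]))
for n,r in(("top",(335,290,385,340)),("side",(375,215,425,260))):
    im=cv2.imread(f"pics/{n}0.png"); h=cv2.cvtColor(im,cv2.COLOR_BGR2HSV)
    m=cv2.inRange(h,(45,80,40),(85,255,255)); y,x=np.nonzero(m[r[1]:r[3],r[0]:r[2]]); print(n,x.mean()+r[0],y.mean()+r[1],len(x))
E
```

```text
top 348.3414634146341 316.6585365853659 41
side 397.09090909090907 242.84848484848484 33
```

View pics/crop.png

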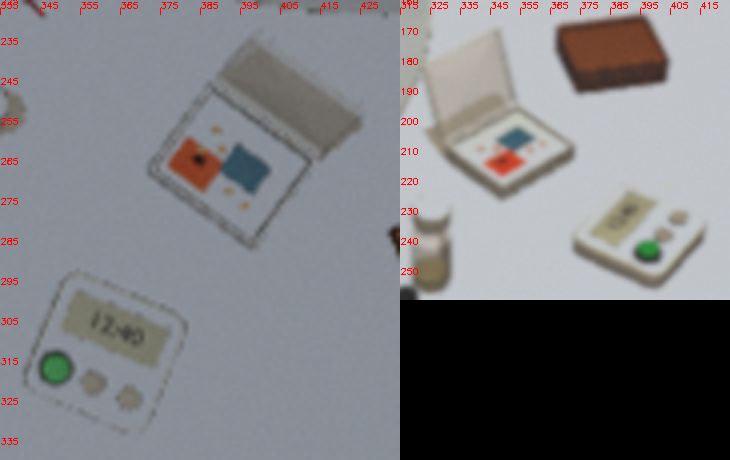

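The crop confirms it: the clear box holds grids, its open lid is at the upper right, and the timer with the green key at top (348,317) lies in front of it. Now I compute the positions.

```bash
cat > g.py <<'E'
from rig import robot
import numpy as np
def cam(c):
    m=robot.camera_model(c);return np.array([[m["fx"],0,m["cx"]],[0,m["fy"],m["cy"]],[0,0,1]]),np.array(m["R"]),np.array(m["t"])
def plane(c,p,z):
    K,R,t=cam(c);C=-R.T@t;d=R.T@np.linalg.inv(K)@[p[0],p[1],1];return C+d*(z-C[2])/d[2]
def proj(c,X):
    K,R,t=cam(c);v=K@(R@np.asarray(X)+t);return v[:2]/v[2]
E
python3 - <<'E'
from g import *
from scipy.optimize import least_squares
np.set_printoptions(precision=4,suppress=True)
for n,a,b in(("key",(348.3,316.7),(397.1,242.8)),):
    print(n,plane("top",a,.021),plane("side",b,.021))
T=dict(fl=(372.5,267),fr=(398.75,286.75),br=(413.25,264.5),bl=(387,245.5),tl=(399.5,233),tr=(425.5,255.5))
S=dict(fl=(349.3,224.3),fr=(373.3,210),br=(353.3,194.7),bl=(330,209.3),tl=(323,182.7),tr=(347.7,170))
def X(p):
    x,y,a,th=p; f=np.array([np.cos(a),np.sin(a),0]);l=np.array([f[1],-f[0],0]) # f front; l = left seen from front
    z=np.array([0,0,1]);o=np.array([x,y,0]);h=o-.026*f+.0142*z
    e=h+.052*(np.cos(th)*f+np.sin(th)*z)+.0063*(-np.sin(th)*f+np.cos(th)*z)
    w=.031
    return dict(fl=o+.026*f+.0142*z+w*l,fr=o+.026*f+.0142*z-w*l,bl=h+w*l,br=h-w*l,tl=e+w*l,tr=e-w*l),h,e
r=lambda p,cs=("top","side"):np.concatenate([proj(c,X(p)[0][k])-D[k] for c,D in(("top",T),("side",S)) if c in cs for k in D])
for cs in(("top","side"),("top",),("side",)):
    s=least_squares(lambda p:r(p,cs),[.45,-.15,np.pi-.5,1.8]);print(cs,s.x,np.abs(s.fun).max(),s.cost)
    if len(cs)==2: print(s.fun.reshape(-1,2).round(1).tolist(),X(s.x)[1:])
s=robot.get_obs();print(s["position"])
for n,p in(("vial",(331,252)),("case r",(278,262)),("timer",(361,313)),("scope",(401,128))):print(n,plane("top",p,.02))
E
```

```text
key [ 0.4587 -0.0762  0.021 ] [ 0.4612 -0.0753  0.021 ]
('top', 'side') [ 0.554  -0.16    2.4902  1.869 ] 2.2051596141537573 14.419118598234244
[[-1.8, -0.4], [-1.5, -0.2], [0.3, 0.0], [0.1, -0.7], [-1.9, -0.1], [0.1, -1.8], [0.2, -2.2], [0.9, -1.9], [1.8, 0.2], [0.6, -1.1], [0.3, -0.6], [0.7, -0.7]] (array([ 0.5747, -0.1758,  0.0142]), array([ 0.5917, -0.1887,  0.0621]))
('top',) [ 0.5533 -0.1615  2.4866  1.8518] 1.176963475689547 3.8082303358822482
('side',) [ 0.555  -0.1567  2.5023  1.8417] 1.1507110453450764 2.534497785322854
[0.2247 0.5832 0.2117]
vial [ 0.5795 -0.0445  0.02  ]
case r [0.5607 0.0557 0.02  ]
timer [ 0.4655 -0.0999  0.02  ]
scope [ 0.8201 -0.181   0.02  ]
```

```bash
python3 -m jog '[0,0,0,0,0.8, 0,0,0,0,0.83, 0,-0.04,-0.02,0,0, 0,-0.04,-0.02,0,0, 0,-0.04,-0.02,0,0, 0,-0.04,-0.02,0,0, 0,-0.04,-0.02,0,0, 0,-0.04,-0.02,0,0, 0,-0.04,-0.02,0,0, 0,-0.04,-0.02,0,0, 0,-0.04,-0.02,0,0, 0,-0.04,-0.02,0,0, 0,-0.04,-0.02,0,0, 0,-0.04,-0.02,0,0, 0,-0.04,-0.02,0,0, 0,-0.04,-0.02,0,0, 0,-0.04,-0.02,0,0, 0,-0.04,-0.02,0,0, 0,-0.04,-0.02,0,0, 0,-0.04,-0.02,0,0]' 10; cat > w.py <<'E'
from g import *
import sys
o=robot.get_obs();q=o["tool_rot"]
from scipy.spatial.transform import Rotation
R=Rotation.from_quat(q).as_matrix()
h=np.array([.5747,-.1758,.0142]);f=np.array([np.cos(2.49),np.sin(2.49),0]);e=np.array([f[1],-f[0],0])
p=o["position"]+R[:,2]*robot.tcp_to_tips
d=p-h
print("t",round(o["time"],2),"tip along f %.4f lat %.4f z %.4f"%(d@f,d@e,p[2]),"x ang",np.arctan2(R[1,0],R[0,0]).round(3),"tilt",R[2].round(3),"F",np.round(o["ft_force"],2),"q6",o["q"][5].round(2))
if len(sys.argv)>1: print("to target tool xyz",(R.T@(np.array(eval(sys.argv[1]))-p)).round(4))
E
python3 w.py
```

```text
time: 3.3
position: [0.579, -0.1414, 0.2118]
tool_rot: [0.32, 0.947, 0.0, 0.0]
ft_force: [-0.2, -0.5, -1.1]
grip_width: 0.0004
grip_force: 0.0
t 3.3 tip along f 0.0175 lat 0.0300 z 0.1898 x ang 2.489 tilt [-0.  0. -1.] F [-0.23 -0.51 -1.12] q6 -1.35
```

```bash
python3 -m jog '[0,-0.04,-0.015,0,0, 0,-0.0375,-0.015,0,0, 0,0,0,0.04,0, 0,0,0,0.04,0, 0,0,0,0.02,0, 0,0,0,0,0]'; python3 w.py; python3 - <<'E'
from rig import robot
import cv2,numpy as np
a=robot.camera("top")[200:300,340:460];b=robot.camera("side")[110:240,270:400]
a=cv2.resize(a,(480,400),interpolation=2);b=cv2.resize(b,(400,400),interpolation=2)
cv2.imwrite("pics/c2.png",cv2.resize(np.hstack([a,b]),(800,364)))
E
```

```text
time: 4.05
position: [0.6203, -0.2102, 0.1096]
tool_rot: [0.32, 0.947, 0.0, -0.002]
ft_force: [-0.4, 0.4, 0.9]
grip_width: 0.0003
grip_force: 0.0
t 4.05 tip along f -0.0570 lat 0.0003 z 0.0876 x ang 2.489 tilt [ 0.005 -0.001 -1.   ] F [-0.36  0.43  0.93] q6 -1.42
```

View pics/c2.png

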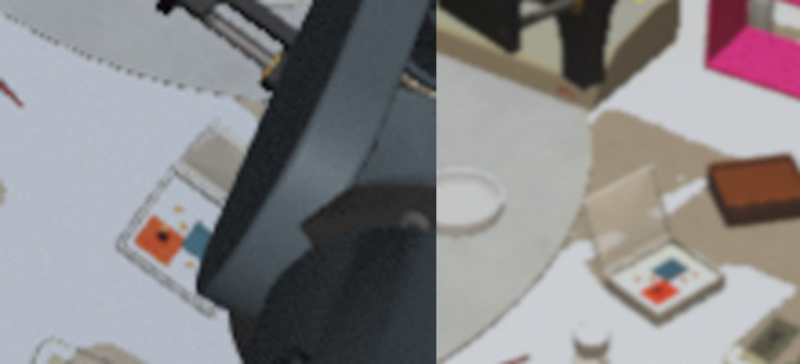

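```bash
python3 -m jog '[0,0,0,0.02,0, 0,0,0,0.02,0, 0,0.01,0,0,0, 0,0.01,0,0,0, 0,0,0,0,0, 0,0,0,0,0]'; python3 w.py; python3 - <<'E'
from rig import robot
from g import proj
import cv2,numpy as np
b=robot.camera("side")[130:250,280:400]
print(proj("side",(.6072,-.2006,.05)))
cv2.imwrite("pics/c3.png",cv2.resize(b,(480,480),interpolation=2))
E
```

```text
time: 4.9
position: [0.6064, -0.1989, 0.0725]
tool_rot: [0.32, 0.947, -0.0, 0.001]
ft_force: [-0.1, 0.6, -0.5]
grip_width: 0.0001
grip_force: 0.0
t 4.9 tip along f -0.0393 lat 0.0009 z 0.0505 x ang 2.489 tilt [-0.002  0.    -1.   ] F [-0.09  0.6  -0.53] q6 -1.41
[328.96696268 176.10338628]
```

View pics/c3.png

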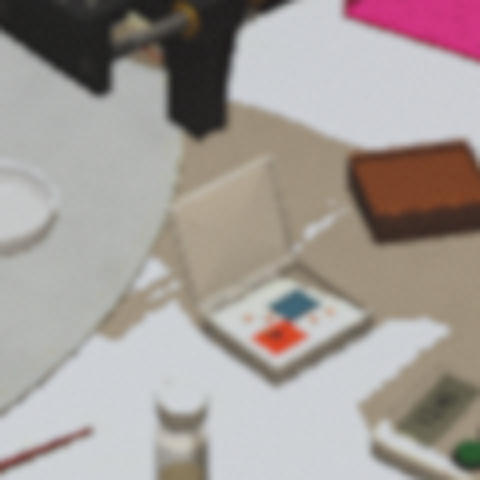

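```bash
python3 - <<'E'
from g import *
for p in((.6203,-.2102,.0876),(.6064,-.1989,.0505)):
    for dz in(0,.01,.02,.03): print(p,dz,proj("side",np.array(p)+[0,0,dz]).round(1))
from rig import robot
import cv2
b=robot.camera("side")[80:240,240:400]
for z in(.0505,.0725): 
    u=proj("side",(.6064,-.1989,z))-[240,80]; cv2.circle(b,tuple(int(v) for v in u.round()),1,(0,0,255),-1)
b=cv2.resize(b,(600,600),interpolation=2); cv2.imwrite("pics/c4.png",cv2.convertScaleAbs(b,alpha=1.6,beta=20))
E
```

```text
(0.6203, -0.2102, 0.0876) 0 [323.4 155.7]
(0.6203, -0.2102, 0.0876) 0.01 [323.4 151.1]
(0.6203, -0.2102, 0.0876) 0.02 [323.4 146.6]
(0.6203, -0.2102, 0.0876) 0.03 [323.5 141.9]
(0.6064, -0.1989, 0.0505) 0 [329.2 176.5]
(0.6064, -0.1989, 0.0505) 0.01 [329.3 172.1]
(0.6064, -0.1989, 0.0505) 0.02 [329.4 167.7]
(0.6064, -0.1989, 0.0505) 0.03 [329.4 163.2]
```

View pics/c4.png

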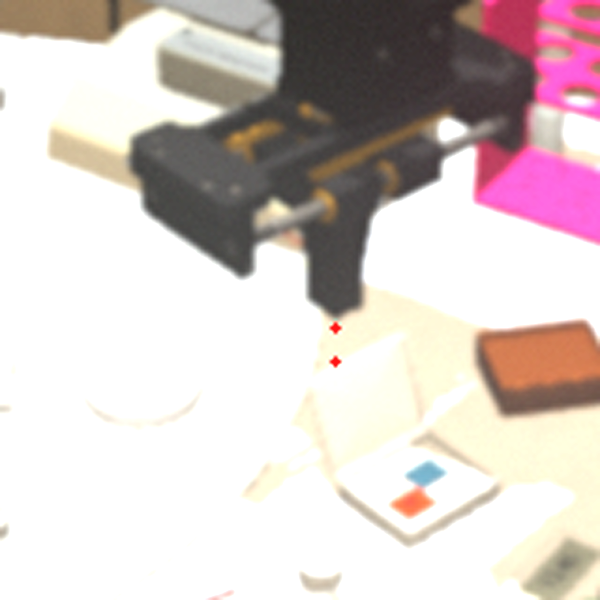

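```bash
python3 - <<'E'
from g import *
f=np.array([np.cos(2.489),np.sin(2.489),0]);e=np.array([f[1],-f[0],0])
P=np.array([.6064,-.1989,.0725])
for s in(1,-1):
  for t in(1,-1): print(s,t,proj("side",P+s*.095*e+t*.0375*f+[0,0,.048]).round(1))
print("finger bottom corners")
for s in(1,-1):
  for t in(1,-1): print(s,t,proj("side",P+s*.015*e+t*.0095*f-[0,0,.022]).round(1))
o=robot.get_obs();print(o["q"])
E
```

```text
1 1 [301.9 174.4]
1 -1 [275.  155.1]
-1 1 [382.2 135. ]
-1 -1 [354.4 118.7]
finger bottom corners
1 1 [326.5 181.9]
1 -1 [319.8 177.2]
-1 1 [338.6 175.7]
-1 -1 [331.9 171.2]
[-4.91932444e-01  7.17178898e-01  1.50724223e+00 -7.70540864e-05
  9.15663364e-01 -1.41041439e+00]
```

```bash
python3 - <<'E'
from g import *
import cv2
f=np.array([np.cos(2.489),np.sin(2.489),0]);e=np.array([f[1],-f[0],0])
P=np.array([.6064,-.1989,.0725])
out=[]
for c,(x0,y0,w,h) in(("top",(290,130,240,320)),("side",(200,20,240,320))):
    b=robot.camera(c)
    k=2; b=cv2.resize(b,None,fx=k,fy=k,interpolation=2); b=cv2.convertScaleAbs(b,alpha=1.5,beta=25)
    for z,l,w2,col in((.048,.095,.0375,(0,0,255)),(-.022,.015,.0095,(0,200,0))):
        pts=np.array([proj(c,P+s*l*e+t*w2*f+[0,0,z])*k for s,t in((1,1),(1,-1),(-1,-1),(-1,1))]).round().astype(np.int32)
        cv2.polylines(b,[pts],True,col,1)
    out.append(b[y0*k:(y0+h)*k,x0*k:(x0+w)*k])
im=np.hstack(out);cv2.imwrite("pics/c5.png",cv2.resize(im,None,fx=.83,fy=.83)[:,:800]);print(im.shape)
E
```

```text
(640, 960, 3)
```

View pics/c5.png

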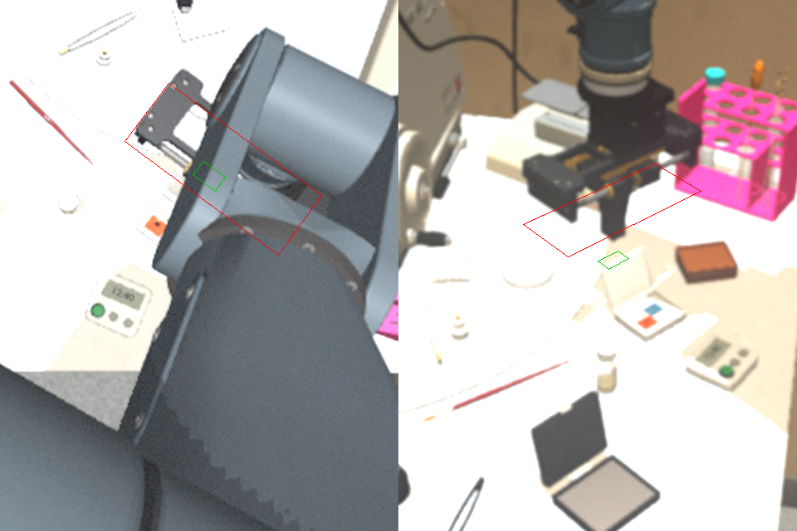

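The pictures show the gripper about 40 mm higher than the pose readout says, with the predicted tip at side px (329,176) and the tip seen at (329,164). I'll go down in small steps and check contact by force.

```bash
python3 -m jog '[0,-0.02,0,0,0, 0,-0.015,0,0,0, 0,0,0,0.015,0, 0,0,0,0.015,0, 0,0,0,0.01,0, 0,0,0,0,0, 0,0,0,0,0]'; python3 w.py; python3 -m jog '[0,0,0,0.004,0, 0,0,0,0.003,0, 0,0,0,0,0,0,0,0,0,0]';python3 w.py
```

```text
time: 5.98
position: [0.6337, -0.2199, 0.0317]
tool_rot: [0.32, 0.947, -0.0, 0.0]
ft_force: [0.1, 0.6, -0.3]
grip_width: 0.0003
grip_force: 0.0
t 5.97 tip along f -0.0737 lat 0.0008 z 0.0097 x ang 2.489 tilt [-0.  0. -1.] F [ 0.07  0.64 -0.33] q6 -1.42
time: 6.48
position: [0.6337, -0.22, 0.0247]
tool_rot: [0.32, 0.947, -0.0, 0.0]
ft_force: [0.3, 0.9, -0.1]
grip_width: 0.0003
grip_force: 0.0
t 6.47 tip along f -0.0737 lat 0.0007 z 0.0027 x ang 2.489 tilt [-0.  0. -1.] F [ 0.28  0.89 -0.12] q6 -1.42
```

```bash
python3 -m jog '[0,0,0,0.003,0,0,0,0,0,0,0,0,0,0.002,0,0,0,0,0,0]';python3 w.py; python3 - <<'E'
from g import *
import cv2
from scipy.spatial.transform import Rotation
o=robot.get_obs();P=o["position"]
f=np.array([np.cos(2.489),np.sin(2.489),0]);e=np.array([f[1],-f[0],0])
b=cv2.convertScaleAbs(cv2.resize(robot.camera("side"),None,fx=4,fy=4,interpolation=2),alpha=1.5,beta=25)
for z,col in((-.022,(0,0,255)),(0.018,(0,200,0))):
    pts=np.array([proj("side",P+s*.015*e+t*.0095*f+[0,0,z])*4 for s,t in((1,1),(1,-1),(-1,-1),(-1,1))]).round().astype(np.int32)
    cv2.polylines(b,[pts],True,col,1)
cv2.imwrite("pics/c6.png",b[400:960,1000:1700])
E
```

```text
time: 6.98
position: [0.6335, -0.2199, 0.0194]
tool_rot: [0.32, 0.947, 0.0, -0.0]
ft_force: [1.0, -0.0, 0.1]
grip_width: 0.0004
grip_force: 0.0
t 6.97 tip along f -0.0735 lat 0.0006 z -0.0026 x ang 2.489 tilt [ 0. -0. -1.] F [ 0.95 -0.03  0.09] q6 -1.42
```

View pics/c6.png

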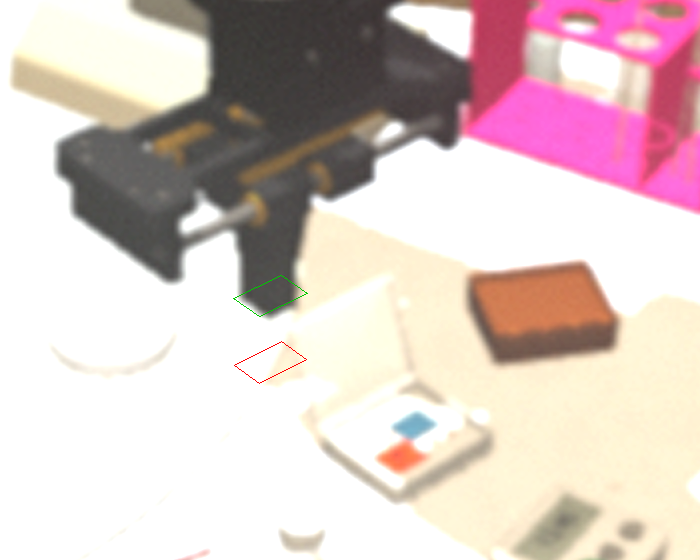

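```bash
python3 -m jog '[0,0,0,-0.01,0, 0,0.015,0,0,0, 0,0.015,0,0,0, 0,0.01,0,0,0, 0,0.006,0,0,0, 0,0.006,0,0,0, 0,0.006,0,0,0, 0,0,0,0,0]';python3 w.py; python3 -m jog '[0,0.005,0,-0.001,0, 0,0.006,0,0,0, 0,0.006,0,0,0, 0,0.006,0,0.001,0, 0,0.005,0,0.003,0, 0,0.005,0,0.003,0, 0,0.004,0,0.004,0,0,0.004,0,0.005,0,0,0,0,0,0]';python3 w.py
python3 - <<'E'
from g import *
import cv2
b=cv2.convertScaleAbs(robot.camera("side")[120:240,280:420],alpha=1.4,beta=10)
cv2.imwrite("pics/c7.png",cv2.resize(b,None,fx=4,fy=4,interpolation=2))
E
```

```text
time: 8.02
position: [0.5871, -0.1844, 0.0296]
tool_rot: [0.32, 0.947, 0.0, -0.0]
ft_force: [-0.3, 0.5, -0.2]
grip_width: 0.0007
grip_force: 0.0
t 8.03 tip along f -0.0150 lat 0.0007 z 0.0076 x ang 2.489 tilt [ 0.001 -0.    -1.   ] F [-0.28  0.45 -0.17] q6 -1.4
time: 9.15
position: [0.554, -0.1592, 0.0139]
tool_rot: [0.32, 0.947, 0.0, -0.001]
ft_force: [0.0, -0.1, 0.7]
grip_width: 0.0004
grip_force: 0.0
t 9.15 tip along f 0.0266 lat 0.0006 z -0.0081 x ang 2.489 tilt [ 0.002 -0.    -1.   ] F [ 0.03 -0.09  0.7 ] q6 -1.39
```

View pics/c7.png

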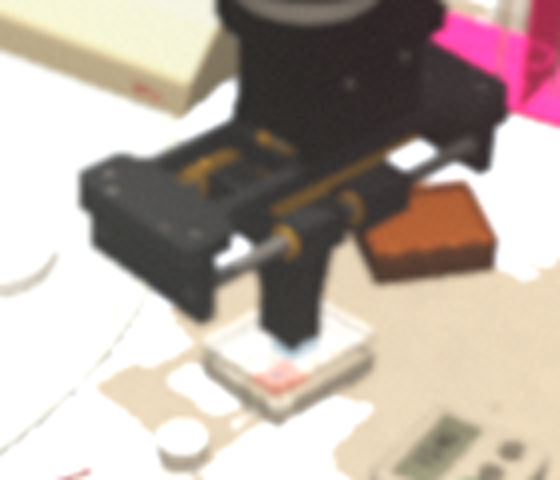

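The lid is nearly down, with the fingertip on it at crop (292,348). Next I press it shut while watching the force.

```bash
python3 -m jog '[0,0.001,0,0.004,0, 0,0,0,0.003,0, 0,0,0,0,0]'|grep -E "pos|ft"; python3 -m jog '[0,0,0,0.002,0, 0,0,0,0,0]'|grep -E "pos|ft"; python3 -m jog '[0,0,0,0.0015,0, 0,0,0,0,0]'|grep -E "pos|ft"
```

```text
position: [0.5544, -0.1593, 0.0097]
ft_force: [-3.2, 0.9, 15.3]
position: [0.5544, -0.1593, 0.0095]
ft_force: [-6.3, 1.9, 26.7]
position: [0.5544, -0.1593, 0.0093]
ft_force: [-7.5, 2.9, 35.2]
```

```bash
python3 -m jog '[0,0,0,0.001,0, 0,0,0,0,0]'|grep -E "pos|ft"; python3 w.py
```

```text
position: [0.5544, -0.1593, 0.0092]
ft_force: [-9.1, 3.6, 41.2]
t 10.32 tip along f 0.0261 lat 0.0008 z -0.0128 x ang 2.49 tilt [-0.002  0.    -1.   ] F [-9.1   3.63 41.22] q6 -1.39
```

That was a mistake: I chained several presses without checking the force between them, and the wrist reads 41 N, over the 25 N limit. I'm backing off now.

```bash
python3 -m jog '[0,0,0,-0.008,0, 0,0,0,0,0]'|grep -E "pos|ft"; python3 -m jog '[0,0,0,-0.02,0, 0,0,0,-0.04,0, 0,0,0,0,0,0,0,0,0,0]'|grep -E "pos|ft"; python3 w.py
python3 - <<'E'
from g import *
import cv2
for c in("top","side"): print(c,[(round(d["conf"],2),np.round(d["extent"]).tolist()) for l in("specimen_box","lid_edge") for d in (robot.camera(c) is not None and robot.look_for(c,l))][:5])
b=cv2.convertScaleAbs(robot.camera("side")[140:260,280:430],alpha=1.3)
cv2.imwrite("pics/c8.png",cv2.resize(b,None,fx=5,fy=5,interpolation=2))
m=cv2.inRange(cv2.cvtColor(robot.camera("side"),cv2.COLOR_BGR2HSV),(45,80,40),(85,255,255))[215:260,375:425];y,x=np.nonzero(m);print("key",x.mean()+375,y.mean()+215)
E
```

```text
position: [0.5548, -0.1595, 0.0119]
ft_force: [-1.1, 0.7, -0.2]
position: [0.5535, -0.1589, 0.07]
ft_force: [-0.5, 0.2, -0.3]
t 11.07 tip along f 0.0271 lat 0.0006 z 0.0480 x ang 2.489 tilt [ 0.002 -0.    -1.   ] F [-0.54  0.2  -0.28] q6 -1.39
top [(0.18, [254.0, 262.0, 58.0, 65.0])]
side [(0.89, [352.0, 210.0, 43.0, 35.0]), (0.74, [386.0, 180.0, 40.0, 30.0]), (0.7, [387.0, 175.0, 34.0, 21.0]), (0.65, [399.0, 246.0, 4.0, 8.0]), (0.59, [350.0, 206.0, 45.0, 28.0])]
key 397.5 242.85714285714286
```

View pics/c8.png

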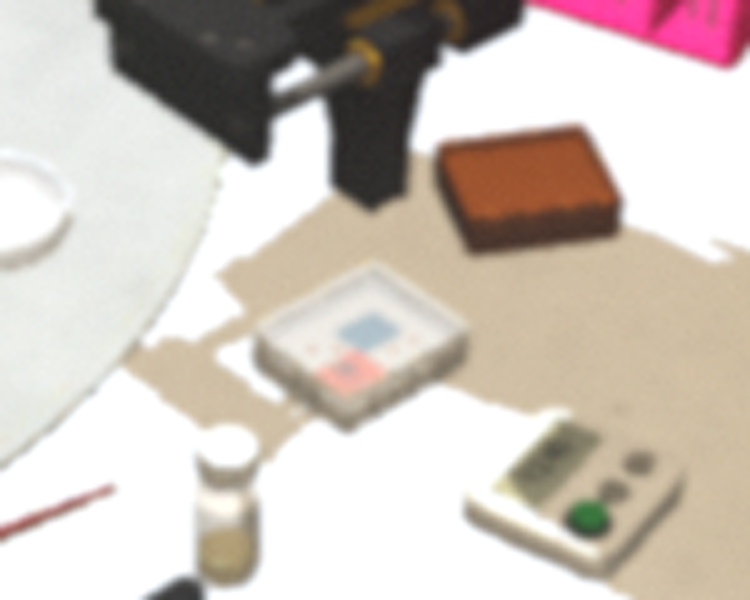

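The lid is shut: the box top is flat at c8 (360,340), and the box and timer have not moved. Next is the timer key at side px (397.5,243). From here I take one small step per call.

```bash
python3 - <<'E'
from g import *
f=np.array([np.cos(2.489),np.sin(2.489),0]);e=np.array([f[1],-f[0],0])
P=np.array([.5535,-.1589,.048+.0323])
for s,t in((1,1),(1,-1),(-1,1)): print(s,t,proj("side",P+s*.015*e+t*.0095*f).round(1))
E
python3 w.py '[.460,-.0758,.03]'
```

```text
1 1 [351.4 185.5]
1 -1 [344.2 180.5]
-1 1 [363.8 178.9]
t 11.57 tip along f 0.0265 lat 0.0007 z 0.0489 x ang 2.489 tilt [ 0. -0. -1.] F [-0.6  -0.34  1.02] q6 -1.39
to target tool xyz [0.1254 0.0092 0.0189]
```

```bash
python3 -m jog '[0,0.03,0.003,0,0, 0,0.03,0.003,0,0, 0,0.03,0.003,0,0, 0,0.037,0.002,0,0, 0,0,0,0.02,0, 0,0,0,0.02,0, 0,0,0,0.01,0, 0,0,0,0,0, 0,0,0,0,0]'; python3 w.py '[.460,-.0758,.03]'
python3 - <<'E'
from g import *
import cv2
b=cv2.convertScaleAbs(robot.camera("side")[180:280,340:460],alpha=1.4);k=5
b=cv2.resize(b,None,fx=k,fy=k,interpolation=2)
cv2.imwrite("pics/c9.png",b)
E
```

```text
time: 12.7
position: [0.4603, -0.0736, 0.0215]
tool_rot: [0.32, 0.947, -0.0, 0.0]
ft_force: [-0.2, -0.1, 0.1]
grip_width: 0.0007
grip_force: 0.0
t 12.7 tip along f 0.1529 lat 0.0119 z -0.0005 x ang 2.489 tilt [-0.001  0.    -1.   ] F [-0.22 -0.09  0.07] q6 -1.32
to target tool xyz [-0.0011 -0.0019 -0.0305]
```

View pics/c9.png

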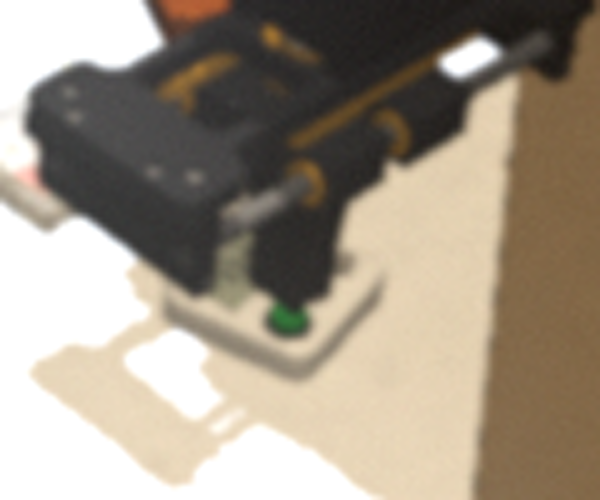

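The fingertip is right above the key at c9 (289,318). No more picture views: I've already viewed 11, one over the limit of 10. Going down by force feedback.

```bash
python3 -m jog '[0,0,0,0.004,0, 0,0,0,0.004,0, 0,0,0,0,0, 0,0,0,0,0]'|grep -E "pos|ft"
```

```text
position: [0.4599, -0.0734, 0.0131]
ft_force: [-1.0, -0.1, -0.1]
```

```bash
python3 -m jog '[0,0,0,0.0015,0, 0,0,0,0,0, 0,0,0,0,0]'|grep -E "pos|ft"
```

```text
position: [0.46, -0.0734, 0.0117]
ft_force: [0.3, 0.5, 0.6]
```

```bash
python3 -m jog '[0,0,0,0.001,0, 0,0,0,0,0, 0,0,0,0,0]'|grep -E "pos|ft"
```

```text
position: [0.4599, -0.0734, 0.0106]
ft_force: [0.7, 0.3, 0.4]
```

```bash
python3 -m jog '[0,0,0,0.001,0, 0,0,0,0,0, 0,0,0,0,0]'|grep -E "pos|ft"
```

```text
position: [0.46, -0.0734, 0.0097]
ft_force: [-0.2, 0.0, 0.3]
```

```bash
python3 -m jog '[0,0,0,0.001,0, 0,0,0,0,0, 0,0,0,0,0]'|grep -E "pos|ft"
```

```text
position: [0.4599, -0.0734, 0.0087]
ft_force: [-0.4, -0.1, 2.5]
```

```bash
python3 -m jog '[0,0,0,0.001,0, 0,0,0,0,0, 0,0,0,0,0]'|grep -E "pos|ft"
```

```text
position: [0.46, -0.0734, 0.0077]
ft_force: [0.1, -0.0, 3.3]
```

```bash
python3 -m jog '[0,0,0,0.001,0, 0,0,0,0,0, 0,0,0,0,0]'|grep -E "pos|ft"
```

```text
position: [0.46, -0.0734, 0.0072]
ft_force: [-0.4, -0.4, 9.0]
```

The key is at its stop: force climbed from 2.5 to 9 N over the last 1.5 mm. Withdrawing straight up.

```bash
python3 -m jog '[0,0,0,-0.005,0, 0,0,0,-0.01,0, 0,0,0,-0.03,0, 0,0,0,-0.05,0, 0,0,0,-0.04,0, 0,0,0,0,0, 0,0,0,0,0, 0,0,0,0,0]'; python3 - <<'E'
from g import *
import cv2
im=robot.camera("side");m=cv2.inRange(cv2.cvtColor(im,cv2.COLOR_BGR2HSV),(45,80,40),(85,255,255))[215:260,375:425];y,x=np.nonzero(m);print("key",x.mean()+375,y.mean()+215)
print([(l,round(d["conf"],2),np.round(d["extent"]).tolist()) for l in("specimen_box","drying_timer","knife_case","vial") for d in robot.look_for("side",l)][:6])
E
```

```text
time: 16.5
position: [0.4589, -0.073, 0.1404]
tool_rot: [0.32, 0.947, 0.0, -0.002]
ft_force: [-1.0, -0.8, -0.5]
grip_width: 0.0006
grip_force: 0.0
key 397.26666666666665 242.83333333333334
[('specimen_box', 0.63, [384.0, 179.0, 37.0, 30.0]), ('specimen_box', 0.59, [351.0, 209.0, 42.0, 36.0]), ('specimen_box', 0.42, [350.0, 207.0, 46.0, 31.0]), ('drying_timer', 0.66, [394.0, 238.0, 41.0, 35.0]), ('vial', 0.67, [325.0, 242.0, 15.0, 32.0]), ('vial', 0.31, [299.0, 372.0, 35.0, 35.0])]
```

```bash
python3 -c "
from rig import robot
print(robot.hand_in())"
```

```text
the job is handed in; nothing more can be done
None
```

The lid is shut, the timer's green key was pressed to its stop at about 9 N and let go, the arm is withdrawn and the job is handed in, but it may be judged failed: while shutting the lid I let the wrist force reach about 41 N, over the 25 N limit on the box; I also viewed 11 pictures where 10 were allowed.

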